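# Stow the glasses case between tyre lever and patch tin, shut the flap and fasten it

## Task

Put the blue glasses case away in the open compartment of the oak shelf: lay it flat on the compartment's floor about midway between the tyre lever and the patch tin and parallel to them, with at least 30 mm free on both sides so that fingers can lift it out again, and without shifting those two. Then shut the flap and turn the latch handle until it rides over its ramp and drops fully into the low notch, without forcing it any further; leave the glass bowl where it stands.

Things in the scene. Friction and masses are not known exactly. Their poses are not given: they have to be found in the camera images.
- shelf: Fixed oak box shelf, 675 mm long (its y), 270 mm deep (its x); the -x side, with five hooks and two hanging keys, faces the robot. Top 130 mm above the console top. Origin on the console top, below the compartment's centre, midway in depth. Solid from y = 105 to 510 mm: case and bowl start there. A low white rail stands behind its +x edge.
- compartment_floor (a point): Centre of the compartment's floor, 76 mm above the shelf's origin. The compartment is open above, 220 mm (shelf x) by 200 mm (shelf y) inside, 54 mm deep below the shelf top, 42 mm below the underside of the shut flap. The thickness of the open flap takes 8 mm of the mouth at the hinge (-y) end, so lower a long thing near the centre in y.
- case: Closed hard glasses case, dark blue, 46 mm wide (its x), 150 mm long (its y), 30 mm high, about 60 to 130 g. Origin at the centre of its underside, z up. Either way round is the same. It starts on the solid part of the shelf, roughly across it.
- tyre_lever: Grey plastic tyre lever lying flat in the compartment along the shelf's y, 20 mm wide (its x), about 120 mm long (its y), 8 mm high, 30 g. Origin at the centre of its underside. It lies near the front (-x) or the rear (+x) wall.
- patch_tin: Green puncture-patch tin with a yellow panel, lying flat in the compartment along the shelf's y, 40 mm wide (its x), 75 mm long (its y), 20 mm high, 70 g. Origin at the centre of its underside. It lies near the other wall than the tyre lever.
- bowl: Green glass bowl, mouth 110 mm across, 50 mm high, standing at the +y end of the shelf, about 320 g. Origin at the centre of its underside. To be left alone.
- flap (a joint): Angle of the oak flap about its hinge, rad: 0 shut (flush with the shelf top), up to 1.9; starts open, a little past upright. A stiff hinge (0.6 N m of friction) holds it at any angle, so it must be pushed all the way down. The flap is 236 mm along the hinge, 211 mm from hinge to free edge, 12 mm thick, 400 g.
- flap_hinge (a point): Middle of the flap's hinge line, at the height of the shelf top, at y = -104 mm on the shelf. The line runs along the shelf's x; the shut flap reaches from here to +y, the open one stands up from here.
- flap_edge (a point): Middle of the flap's free edge, on the face that is on top when the flap is shut (the -y face when it stands open). The steel strike plate of the latch sits on that face near this edge, up to 7 mm high.
- latch (a joint): Turn of the latch handle, rad, clockwise from above: at 0 (open) its bar lies along the shelf's x, knob to -x; at 1.57 its knob points to +y and the tongue to -y, over the shut flap. Free up to the ramp, which starts at 0.5 to 1.1; crest at 1.37 to 1.75; the notch 0.1 after the crest; then a step up: turned too far, it climbs out again.
- latch_lift (a joint): How far the latch bar stands lifted against its spring washer, m: 0 when down (before the ramp, and again when dropped in the notch), about 0.002 to 0.003 on the crest.
- latch_pivot (a point): Axis of the latch at the height of the shelf top, at x = 0, y = 128 mm on the shelf, 20 mm beyond the edge of the shut flap. The tongue reaches 49 mm from it. The strike plate on the flap has slotted screw holes and may sit up to 8 mm either way along x, so where the notch comes must be felt or seen.
- latch_knob (a point): Middle of the upright black knob, 16 mm thick, on the latch bar: 62 mm from the pivot axis, 34 mm above the shelf top (it stands from 19 to 50 mm; the 10 mm wide bar lies at 13 to 19 mm). About 3 N sideways take it over the crest, then it springs into the notch by itself and resists going on. Over 30 N on the handle is forcing it.

How it is judged:
By the outcome, as a careful person would: the job done as asked, in the order asked, and still so for the second after the job is handed in, with the robot touching nothing.
It also fails if it takes over 72 s, if anything falls off the work surface, if the arm or the gripper's body presses on something with over 40 N, if the wrist force passes 120 N, or if a joint passes its speed limit or range.

## Robot

A 7-joint arm with a two-finger parallel gripper is mounted at the origin on the work surface. World frame = base frame: x ahead of the robot, y to its left, z up, the work surface at z = 0. Lengths are in m, angles in rad, forces in N, time in s.
With the tool pointing down it reaches from about 0.425 to 0.925 m from the base axis. Payload 6.8 kg.
Tool frame: the origin (TCP) lies midway between the tips of the shut fingers; the grasp point (between the pads) lies 19 mm behind it; z points along the fingers, y is the line along which they close (so a half turn about z gives the same grasp; the last joint's range is limited). The gripper opens to 85 mm and grips with 20 to 120 N. Pads are 22 mm wide; open, the fingers measure 114 mm over their backs; the gripper's body (76 mm by 85 mm) begins 54 mm behind the grasp point. The pads swing forward as they close: fully open they stand 13 mm farther back than shut.
Start: joints at [1.118, 0.477, 0.022, 1.555, -0.011, 1.109, -0.083], TCP at [0.228, -0.635, 0.231] pointing down, gripper open.
Joint ranges: [-2.96, 2.96], [-0.34, 2.1], [-1.41, 1.46], [0.24, 2.44], [-1.37, 4.51], [0.17, 1.92], [-2.96, 2.96]. Speed limits (rad/s): [2.39, 2.39, 3.14, 3.14, 3.14, 3.14, 3.14].

## Interface

Orientations are given as a unit quaternion [w, x, y, z].
In Python, from cell import env, kinematics, monitor, cams, spot_in, mark_of gives the robot as it stands. Calls block until the motion is done:
- env.reach(position, orientation): joint-space move of the TCP to a pose.
- env.movel(position, velocity=0.15, rot=None, stop_force=None): straight line of the TCP; rot=None keeps the orientation; velocity is the mean speed in m/s. With stop_force (N) it stops when the force on the tool has changed by that much, and returns True; else False.
- env.goto_joints(angles): joint-space move.
- env.grip(opening, f_grip=None): finger opening in m; f_grip is the grip in N (None keeps the last); returns when the fingers have stopped.
- env.dwell(seconds).
- kinematics.inverse_kinematics(position, orientation): joint angles nearest the present ones, or None.
- monitor.get_state(): the state.
- cams.camera(name): name is "side" or "top"; returns (picture, depth): 400x640x3 uint8, blue, green, red; 400x640 float32, m along the optical axis (not along the pixel's ray), 0 where there is no reading.
- cams.calibration(name): a dict with "fx", "fy", "cx", "cy" (pixels), "k1" (the pictures are not rectified: a ray, as slopes to the right and down, at radius r is drawn at 1 + k1 r^2 times it, then the intrinsics apply), "rvec" (rotation vector, rad) and "tvec" (3), from world to camera coordinates, as OpenCV has them. Camera axes: x right, y down, z forward; pixel columns grow to the right and rows downward; lengths in m; the calibration is good to about 2 mm. A picture is of the moment at which its call begins. calibration takes no time and is no camera call.
A pose or a line that the arm cannot do raises env.PlanningError and nothing moves.
- env.job_done(): hands the job in; it is judged then, once.
Trained networks look in the newest picture that a camera, given by its name, has taken for a name from the list of things; names that differ only in an ending like _2 or _b are one class to them, and where a whole thing is asked for, a point or a joint stands for the part that bears it (a point fixed in the world has none). Each returns a list of dicts, best first, with "score" (0 to 1); they miss things now and then, are a little off and sometimes report something else, mostly with a low value. They report only what shows in the picture. A call takes as long as a camera call.
- spot_in(query, camera): "at" ([x, y, z] in m, in the coordinates of the camera as it stood for that picture, good to about 4 mm: the middle of the surface that is visible of it).
- mark_of(query, camera): "at" ([x, y, z] in m, in the coordinates of the camera as it stood for that picture, good to about 4 mm: a listed point, or the origin of a listed thing).
The state is a dict: "time": time; "qpos": joint angles; "joint_velocities": joint speeds; "joint_torque": joint torques, N m; "tcp_pos": TCP position; "orientation": TCP orientation; "force": force on the tool from outside, world axes, zero at the start; "torque": the same for the moment, N m; "opening": finger opening in m; "gripper_force": force on a finger pad.
Only numpy, scipy, OpenCV 4.12 (cv2) and the standard library are available. Lean on these libraries where they do the work, as an engineer would, in place of code of your own. Each camera call takes 0.05 s, during which the arm holds its last target. There are 200 camera calls.

## Working session

There is one attempt and no reset: what is moved stays moved. The work goes in short steps, each a Python script; the robot and the scene stay as the last script left them, time stands still between calls to the robot, and variables do not carry over. Pictures are saved under pics/ and viewed, at most 10 in all, crops included, and the job is handed in when it is done.

```bash
ls; mkdir -p pics
cat > h.py <<'E'
import numpy as np, cv2
from scipy.spatial.transform import Rotation as R
from cell import env, kinematics, monitor, cams, spot_in, mark_of
def w2c(n):
    c=cams.calibration(n); return cv2.Rodrigues(np.array(c["rvec"],float))[0], np.array(c["tvec"],float).ravel(), c
def toW(n,p):
    r,t,_=w2c(n); return r.T@(np.array(p)-t)
def K(c): return np.array([[c["fx"],0,c["cx"]],[0,c["fy"],c["cy"]],[0,0,1]])
def cloud(n,d):
    r,t,c=w2c(n); v,u=np.mgrid[0:400,0:640]
    q=cv2.undistortPoints(np.stack([u,v],-1).reshape(-1,1,2).astype(float),K(c),np.array([c["k1"],0,0,0])).reshape(400,640,2)
    P=np.dstack([q*d[...,None],d]); return (P-t)@r   # world, HxWx3
def proj(n,p):
    r,t,c=w2c(n); return cv2.projectPoints(np.array(p,float).reshape(-1,1,3),np.array(c["rvec"],float),t,K(c),np.array([c["k1"],0,0,0]))[0].reshape(-1,2)
def down(yaw): # tool z down, tool y (closing) at angle yaw in world from +x
    y=np.array([np.cos(yaw),np.sin(yaw),0]); z=np.array([0,0,-1.]); x=np.cross(y,z)
    q=R.from_matrix(np.column_stack([x,y,z])).as_quat(); return [q[3],*q[:3]]
E
python3 - <<'E'
from h import *
for n in("side","top"):
    im,d=cams.camera(n); cv2.imwrite(f"pics/{n}0.png",im); np.save(f"pics/{n}0.npy",d)
    r,t,c=w2c(n); print(n,"cam pos",-r.T@t)
    for q in["shelf","compartment_floor","case","tyre_lever","patch_tin","bowl","flap_hinge","flap_edge","latch_pivot","latch_knob"]:
        print(q,[(np.round(toW(n,a["at"]),4).tolist(),round(a["score"],2)) for a in mark_of(q,n)[:2]])
s=monitor.get_state(); print(s["time"],s["orientation"],s["force"])
E
```

```text
cell.py
pics
side cam pos [ 0.53046481 -0.5344968   0.74295979]
shelf []
compartment_floor [([0.5629, -0.131, 0.0745], 0.96)]
case [([0.6115, 0.1351, 0.127], 0.86)]
tyre_lever [([0.4808, -0.1328, 0.0748], 0.56)]
patch_tin [([0.6397, -0.144, 0.0774], 0.81)]
bowl [([0.5692, 0.3004, 0.1287], 0.78)]
flap_hinge [([0.5565, -0.2343, 0.1297], 0.79)]
flap_edge [([0.5569, -0.2939, 0.3354], 0.69)]
latch_pivot [([0.5666, -0.006, 0.1307], 0.85), ([0.5552, -0.2378, 0.1315], 0.33)]
latch_knob [([0.5111, 0.0143, 0.1605], 0.67)]
top cam pos [0.47668577 0.02816207 1.17533978]
shelf [([0.557, -0.1373, 0.0014], 0.8)]
compartment_floor [([0.5601, -0.132, 0.0721], 0.84), ([0.5688, -0.0098, 0.1275], 0.57)]
case []
tyre_lever [([0.4791, -0.1324, 0.075], 0.91)]
patch_tin [([0.6377, -0.1433, 0.0767], 0.74)]
bowl [([0.5657, 0.2981, 0.1325], 0.56)]
flap_hinge [([0.5494, -0.2394, 0.1302], 0.76)]
flap_edge [([0.5502, -0.2962, 0.3324], 0.98), ([0.5596, -0.1348, 0.0707], 0.65)]
latch_pivot [([0.5662, -0.0082, 0.1295], 0.58)]
latch_knob []
1.1 [2.11760334e-05 9.85176470e-01 1.71543933e-01 3.36081600e-05] [-0.27985963  0.04849082  0.85572036]
```

View pics/top0.png

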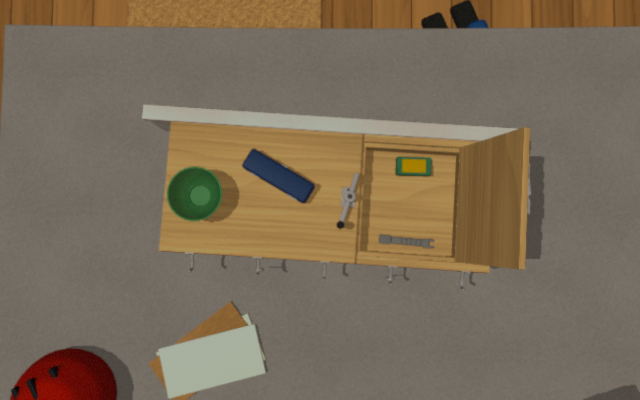

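View pics/side0.png

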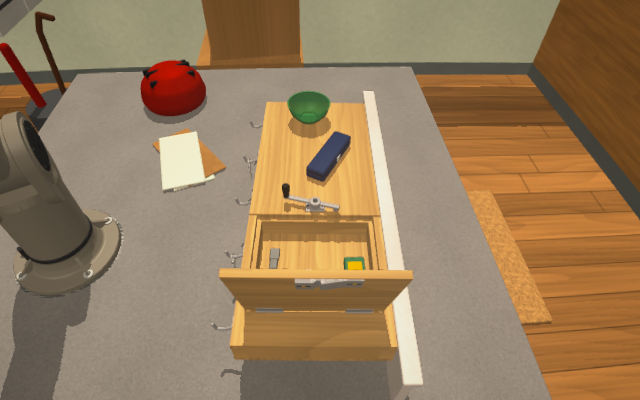

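The top view shows bowl (195,195), case (278,176) lying askew, latch pivot (349,197) with its knob at (341,224), lever (406,241), tin (414,166) and the flap upright at x≈460–528. The side view agrees. Next I measure the geometry from pixels and depth.

```bash
cat >> h.py <<'E'
def plane(n,uv,z):
    r,t,c=w2c(n); o=-r.T@t
    q=cv2.undistortPoints(np.array(uv,float).reshape(-1,1,2),K(c),np.array([c["k1"],0,0,0])).reshape(-1,2)
    d=np.c_[q,np.ones(len(q))]@r; return o+d*((z-o[2])/d[:,2])[:,None]
def rect(n,mask,z):
    v,u=np.nonzero(mask); P=plane(n,np.c_[u,v],z)[:,:2]
    (c,(w,h),a)=cv2.minAreaRect((P*1000).astype(np.float32)); a=np.radians(a)
    if w>h: w,h=h,w; a+=np.pi/2
    a=(a+np.pi/2)%np.pi-np.pi/2   # a: direction of short axis from world x
    return np.round(np.array(c)/1000,4),round(w,1),round(h,1),round(a,3)
def big(m):
    m=cv2.morphologyEx(m.astype(np.uint8),cv2.MORPH_OPEN,np.ones((2,2)))
    k,l,s,_=cv2.connectedComponentsWithStats(m); return l==1+np.argmax(s[1:,4])
E
python3 - <<'E'
from h import *
for n in("top","side"):
    im=cv2.imread(f"pics/{n}0.png"); d=np.load(f"pics/{n}0.npy"); P=cloud(n,d); X,Y,Z=P[...,0],P[...,1],P[...,2]
    hsv=cv2.cvtColor(im,cv2.COLOR_BGR2HSV); H,S,V=[hsv[...,i].astype(int) for i in range(3)]
    reg=(X>.4)&(X<.75)&(Y>-.28)&(Y<.4)
    ok=d>0
    m=reg&(H>105)&(H<130)&(S>80)&(Z>.1)
    print(n,"case all z",np.percentile(Z[m],[5,50,95])); mt=big(m&(Z>.152)); print("case",rect(n,mt,.158),np.median(P[mt],0))
    mg=reg&(Y<-.05)&(H>20)&(H<85)&(S>120)&(Z>.06)&(Z<.13)&((H>45)|((H>24)&(H<32)&(V>180)))
    mg=big(mg); print("tin",rect(n,mg,.096),np.median(Z[mg]))
    ml=big(reg&(Y<-.04)&(Y>-.22)&(X<.53)&(S<60)&(Z>.06)&(Z<.11)); print("lever",rect(n,ml,.084),np.median(Z[ml]))
    ms=big(reg&(abs(Z-.130)<.008)&(Y>-.02)&(S>60)); print("shelf solid",rect(n,ms,.130),np.median(Z[ms]))
    fl=reg|(Y<-.2); fl=fl&(Z>.16)&(Y<-.2)&(Y>-.4)&(X>.4)&(X<.72)&(H<30)&(S>60)
    Q=P[fl]; c=Q.mean(0); nn=np.linalg.svd(Q-c,full_matrices=False)[2][2]; print("flap plane",c,nn,Q[:,2].max(), len(Q))
    # points high near top edge
    top=Q[Q[:,2]>Q[:,2].max()-.012]; print("edge",top.min(0),top.max(0),top.mean(0))
    mk=reg&(V<60)&(S<120)&(Z>.15)&(Y<.06)&(Y>-.05); 
    if mk.sum()>3: print("knob",np.median(P[mk],0),mk.sum())
    mb=big(reg&(S<50)&(Z>.138)&(Z<.158)&(Y<.06)&(Y>-.07)); print("bar",rect(n,mb,.149))
E
```

```text
top case all z [0.15543784 0.15860513 0.16161294]
case (array([0.6054, 0.135 ]), 42.2, 145.8, np.float64(-0.532)) [0.60465712 0.13491927 0.15856348]
tin (array([ 0.6357, -0.1162]), 6.4, 32.4, np.float64(1.565)) 0.09420000794768695
lever (array([ 0.4754, -0.1315]), 16.7, 110.4, np.float64(-0.096)) 0.08235060579643351
shelf solid (array([0.5761, 0.1719]), 270.6, 402.2, np.float64(-0.063)) 0.12875572842052546
flap plane [ 0.5499402  -0.26415798  0.2642214 ] [-0.05933711 -0.95638207 -0.28602874] 0.3381436874783658 8274
edge [ 0.4324844  -0.30095473  0.32617298] [ 0.66742917 -0.27284519  0.33814369] [ 0.5488632  -0.28645662  0.33251649]
knob [0.50924161 0.01219672 0.17850681] 33
bar (array([ 0.5639, -0.0086]), 21.3, 99.9, np.float64(1.407))
side case all z [0.15912101 0.16103327 0.16246844]
case (array([0.6254, 0.1591]), 36.0, 84.0, np.float64(-0.536)) [0.6277271  0.16424169 0.16097908]Traceback (most recent call last):
  File "<stdin>", line 10, in <module>
  File "h.py", line 30, in big
    k,l,s,_=cv2.connectedComponentsWithStats(m); return l==1+np.argmax(s[1:,4])
                                                             ~~~~~~~~~^^^^^^^^^
    return _wrapfunc(a, 'argmax', axis=axis, out=out, **kwds)
    return bound(*args, **kwds)
ValueError: attempt to get argmax of an empty sequence
```

```bash
cat >> h.py <<'E'
yaw=-0.0625; ex=np.array([np.cos(yaw),np.sin(yaw)]); ey=np.array([-ex[1],ex[0]])
O=np.array([0.5573,-0.135]); TOP=0.130
def S(x,y,z): return [*(O+x*ex+y*ey),z]          # shelf -> world
def inS(p): r=np.array(p)[:2]-O; return np.round([r@ex,r@ey],4)
def st(*k):
    s=monitor.get_state(); print(round(s["time"],2),np.round(s["tcp_pos"],4),"F",np.round(s["force"],2),"op",round(s["opening"],4),"q",np.round(s["qpos"],2))
    return s
E
python3 - <<'E'
from h import *
im=cv2.imread("pics/top0.png"); d=np.load("pics/top0.npy"); P=cloud("top",d); Z=P[...,2]
b=im.astype(int); g=(b[...,1]>b[...,2]+25)&(b[...,1]>b[...,0]+20); ylw=(b[...,1]>120)&(b[...,2]>160)&(b[...,0]<60)
m=np.zeros((400,640),bool); m[150:185,385:445]=True
mm=big(cv2.morphologyEx(((g|ylw)&m).astype(np.uint8),cv2.MORPH_CLOSE,np.ones((5,5)))>0)
r=rect("top",mm,.096); print("tin",r,inS(r[0]))
print("lever",inS([0.4754,-.1315]),inS([.480,-.1326]),"tin mark",inS([.6387,-.1437]))
print("case",inS([.6054,.135]),"knob",inS([.5092,.0122]), "bowl",inS([.5675,.2992]))
for a in(-.532,-.532+np.pi): print(kinematics.inverse_kinematics([.6065,.135,.26],down(a)))
for a in(yaw,yaw+np.pi): print(kinematics.inverse_kinematics(S(-.005,.003,.26),down(a)))
# latch end poses
for a in(.26,.9,1.7):
    u=np.array([-np.cos(a),np.sin(a)]);t=np.array([np.sin(a),np.cos(a)]); p=np.array([0,.128])+.062*u-.022*t
    for f in(0,np.pi):
        print(a,kinematics.inverse_kinematics(S(*p,.155),down(np.arctan2(*(u[0]*ex+u[1]*ey)[::-1])+f)))
E
```

```text
tin (array([ 0.6356, -0.1482]), 36.8, 70.4, np.float64(-0.006)) [ 0.079  -0.0083]
lever [-0.082  -0.0016] [-0.0773 -0.0024] tin mark [ 0.0818 -0.0036]
case [0.0311 0.2725] knob [-0.0572  0.1439] bowl [-0.0169  0.434 ]
[ 0.23773774  0.46873924 -0.76649233  1.61822649  0.34362705  1.19462928
 -1.13467377]
[ 0.46962648  0.63627758 -1.18361284  1.60398643  0.60456708  1.31715748
  1.80598363]
[ 0.52300467  0.31681111 -0.49427691  1.75647695  0.16578819  1.1096619
 -0.08707283]
[-0.76406726  0.57010774  1.28711065  1.83407465 -0.5902102   1.19721929
 -2.49099666]
0.26 [ 0.81163562  0.55581599 -1.17843148  1.98859038  0.61203901  1.01329251
  2.15765191]
0.26 [ 0.36126727  0.3375334  -0.55775736  2.01296886  0.23484163  0.85302432
 -0.64933067]
0.9 [ 0.72260501  0.58331166 -1.17988078  1.95963513  0.6338807   1.03488028
  1.43047811]
0.9 [ 0.27056908  0.35638377 -0.54513995  1.98462256  0.24036572  0.86323159
 -1.3667263 ]
1.7 [ 0.39942468  0.49175532 -0.79376134  1.86949947  0.4244029   0.95718529
  0.79315924]
1.7 [ 0.14731713  0.41261306 -0.45564583  1.88568171  0.2282824   0.8942506
 -2.18158216]
```

Run:
```python
from h import *
q=down(-.532)
env.reach([.6065,.135,.25],q)
env.movel([.6065,.135,.1315],velocity=.12,stop_force=12); st()
env.grip(.03,30); st()
env.movel([.6065,.135,.26],velocity=.15); s=st(); print(s["gripper_force"])
env.reach(S(-.005,.003,.27),down(yaw)); st()
for n in("top","side"):
    im,d=cams.camera(n); cv2.imwrite(f"pics/{n}1.png",im); np.save(f"pics/{n}1.npy",d)
im=cv2.imread("pics/top1.png"); d=np.load("pics/top1.npy"); P=cloud("top",d)
hsv=cv2.cvtColor(im,cv2.COLOR_BGR2HSV); H,Sa=hsv[...,0],hsv[...,1]
m=(H>105)&(H<130)&(Sa>80)&(P[...,2]>.2)&(P[...,0]>.4); Q=P[m]; print(m.sum(),[inS(Q[Q[:,1].argmin()]),inS(Q[Q[:,1].argmax()])],np.percentile(Q[:,2],[5,95]))
a=cv2.imread("pics/side1.png"); cv2.imwrite("pics/both1.png",np.vstack([im[90:300,80:560],a[100:380,150:630]]))
```

```text
5.24 [0.6071 0.1353 0.1324] F [ 0.02 -0.39  0.01] op 0.0855 q [ 0.19  0.6  -0.7   1.74  0.45  0.97 -1.22]
5.69 [0.6069 0.1351 0.1321] F [ 0.19 -0.91  3.54] op 0.0457 q [ 0.19  0.6  -0.7   1.74  0.45  0.97 -1.22]
6.7 [0.6059 0.1346 0.2588] F [-0.36  0.48 -1.74] op 0.0457 q [ 0.24  0.47 -0.76  1.62  0.34  1.19 -1.13]
31.901700496673584
7.76 [ 0.5527 -0.1303  0.2698] F [ 0.96 -0.22 -0.89] op 0.0455 q [ 0.79  0.38 -0.85  1.73  0.31  1.17 -0.21]
902 [array([-0.0241,  0.0137]), array([-0.0906,  0.1578])] [0.29296079 0.29941493]
```

View pics/both1.png

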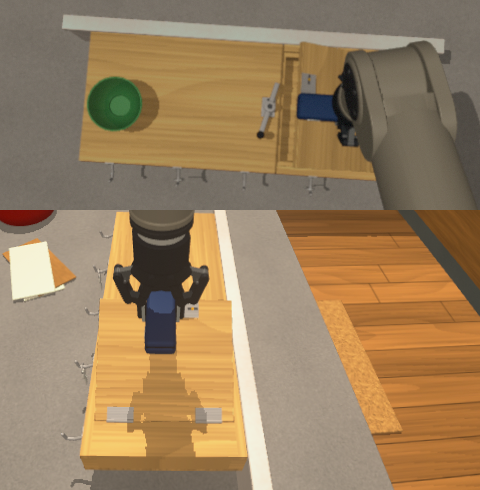

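The flap is no longer upright: the joint-space sweep on the way to the case passed through it and folded it down towards the compartment. In the crop it lies below the case (top 300–370, 40–175), with the strike plate near (308,85). I measure its angle next.

Run:
```python
from h import *
for n in("top","side"):
    im=cv2.imread(f"pics/{n}1.png"); P=cloud(n,np.load(f"pics/{n}1.npy"))
    hsv=cv2.cvtColor(im,cv2.COLOR_BGR2HSV); H,Sa=hsv[...,0],hsv[...,1]
    r=P[...,:2]-O; sx=r@ex; sy=r@ey; Z=P[...,2]
    m=(abs(sx)<.11)&(sy>-.1)&(sy<.12)&(H<30)&(Sa>60)&(Z<.26)
    for lo in np.arange(-.1,.12,.02):
        k=m&(sy>=lo)&(sy<lo+.02)
        if k.sum()>10: print(n,round(lo,2),k.sum(),np.round(np.percentile(Z[k],[10,50,90]),4))
    print([(np.round(toW(n,a["at"]),4).tolist(),round(a["score"],2)) for a in mark_of("flap_edge",n)[:2]])
```

```text
top -0.1 16 [0.1389 0.1403 0.1447]
top -0.08 81 [0.1457 0.1498 0.1558]
top -0.06 180 [0.1567 0.1622 0.1672]
top -0.04 186 [0.1691 0.1742 0.1795]
top -0.02 382 [0.1833 0.1887 0.1926]
top 0.0 779 [0.1941 0.1991 0.2045]
top 0.02 833 [0.2065 0.2113 0.2165]
top 0.04 775 [0.2183 0.2235 0.2289]
top 0.06 1387 [0.0733 0.2322 0.2382]
top 0.08 904 [0.0724 0.0751 0.1181]
top 0.1 923 [0.1155 0.1267 0.1308]
[([0.5652, -0.0588, 0.241], 0.62)]
side -0.1 1242 [0.1336 0.1393 0.1442]
side -0.08 1863 [0.1453 0.1507 0.1561]
side -0.06 1762 [0.1582 0.1633 0.1684]
side -0.04 1735 [0.1707 0.1756 0.1807]
side -0.02 1586 [0.1828 0.1874 0.1927]
side 0.0 1264 [0.1951 0.2002 0.2054]
side 0.02 1237 [0.2075 0.2126 0.2176]
side 0.04 984 [0.2194 0.2242 0.23  ]
side 0.06 610 [0.2319 0.2359 0.2402]
[([0.5553, -0.1248, 0.2663], 0.31)]
```

The flap now stands at about 0.56 rad, over the compartment. I will set the case back on the solid part, lift the flap open from under its free edge with tilted shut fingers, then carry on.

```bash
cat >> h.py <<'E'
EX3=np.array([*ex,0]); 
def tilt(phi):
    z=[0,0,-1.]; M=np.column_stack([np.cross(EX3,z),EX3,z]); q=(R.from_rotvec(-phi*EX3)*R.from_matrix(M)).as_quat(); return [q[3],*q[:3]]
def lift(th,phi=.61,s=.02,x=-.02):
    c=np.array([-.104,TOP])+.211*np.array([np.cos(th),np.sin(th)])+.012*np.array([np.sin(th),-np.cos(th)])
    p=c+.011*np.array([np.cos(phi),-np.sin(phi)])+s*np.array([-np.sin(phi),-np.cos(phi)]); return S(x,p[0],p[1])
E
python3 - <<'E'
from h import *
for th in(.4,.5,1.,1.4,1.7): print(th,np.round(lift(th),3),kinematics.inverse_kinematics(lift(th),tilt(.61)))
p=np.array(lift(.5)); pre=p.copy(); pre[:2]+=.06*ey; print(pre)
env.movel(S(.03,.265,.26),velocity=.25)
env.movel(S(.03,.265,.1325),velocity=.15,stop_force=10); st()
env.grip(.085); env.movel(S(.03,.265,.28),velocity=.25); st()
E
```

```text
0.4 [ 0.543 -0.041  0.178] [ 0.13333714  0.52582988 -0.65047572  1.86692651  0.83547832  1.35942556
 -0.9714256 ]
0.5 [ 0.543 -0.049  0.198] [ 0.15902343  0.49724113 -0.6632081   1.8585877   0.82364065  1.37710607
 -0.93444809]
1.0 [ 0.538 -0.116  0.278] [ 0.3172045   0.37381727 -0.69663785  1.82276091  0.79243104  1.41543222
 -0.72780984]
1.4 [ 0.534 -0.192  0.313] [ 0.46047545  0.31689785 -0.68934512  1.80471841  0.7993551   1.3818322
 -0.5627774 ]
1.7 [ 0.53  -0.255  0.318] [ 0.56090007  0.30833991 -0.66903103  1.79907488  0.8225022   1.32495535
 -0.46271545]
[0.54636328 0.01044889 0.1979333 ]
10.0 [0.6021 0.1262 0.1318] F [-1.44 -0.39  4.25] op 0.0455 q [ 0.26  0.62 -0.79  1.75  0.51  1.   -0.79]
11.22 [0.6031 0.1271 0.2786] F [ 0.93 -0.92 -0.77] op 0.085 q [ 0.32  0.48 -0.87  1.6   0.38  1.25 -0.68]
```

Run:
```python
from h import *
q=tilt(.61); env.grip(0.0)
p=np.array(lift(.5)); pre=p.copy(); pre[:2]+=.06*ey
hi=pre.copy(); hi[2]=.27
env.reach(hi,q); env.movel(pre,velocity=.25); st()
print(env.movel(p,velocity=.12,stop_force=25))
for th in np.arange(.65,1.71,.15):
    h=env.movel(lift(th),velocity=.15,stop_force=30)
    if h: print("stop",th); break
st()
b=np.array(lift(1.5)); b[:2]+=.08*ey; env.movel(b,velocity=.25)
b[:2]+=.15*ey; b[2]=.36; env.movel(b,velocity=.3); st()
im,d=cams.camera("side"); cv2.imwrite("pics/side2.png",im); im,d=cams.camera("top"); cv2.imwrite("pics/top2.png",im); P=cloud("top",d)
r=P[...,:2]-O; sx=r@ex; sy=r@ey; Z=P[...,2]
for h in(.16,.2,.24,.28,.32):
    k=(abs(sx)<.11)&(sy<-.09)&(sy>-.25)&(abs(Z-h)<.008); print(h,k.sum(),np.round(np.median(sy[k]),4) if k.any() else None)
cv2.imwrite("pics/both2.png",np.vstack([im[90:300,80:560],cv2.imread("pics/side2.png")[90:380,150:630]]))
```

```text
12.99 [0.5469 0.0101 0.1982] F [-0.06  0.89  0.91] op 0.0002 q [ 0.06  0.53 -0.67  1.81  0.79  1.43 -1.  ]
False
16.51 [ 0.5295 -0.2552  0.318 ] F [0.05 0.34 0.49] op -0.0003 q [ 0.48  0.29 -0.57  1.8   0.79  1.3  -0.44]
17.82 [0.5468 0.0156 0.36  ] F [ 0.49 -0.76  0.58] op 0.0001 q [ 0.09  0.37 -0.71  1.63  0.69  1.66 -0.79]
0.16 406 -0.0978
0.2 441 -0.1058
0.24 513 -0.114
0.28 606 -0.1221
0.32 687 -0.1317
```

View pics/both2.png

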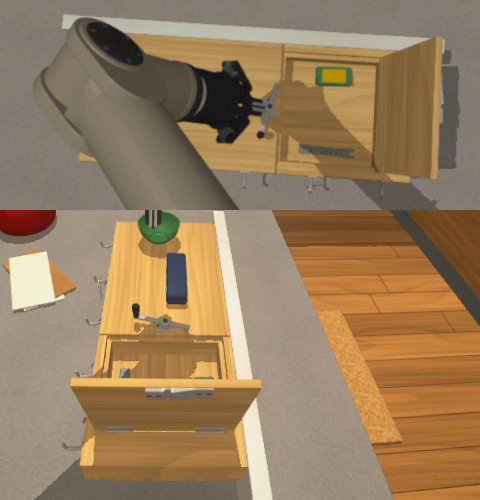

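Flap is open again at about 1.78 rad, with tin (crop 334,77) and lever (326,152) in place and the case at (176,278) in the lower crop. Next I regrasp the case and place it.

```bash
cat >> h.py <<'E'
def look(tag):
    out={}
    for n in("top","side"):
        im,d=cams.camera(n); cv2.imwrite(f"pics/{n}{tag}.png",im); np.save(f"pics/{n}{tag}.npy",d); out[n]=(im,d,cloud(n,d))
    return out
E
python3 - <<'E'
from h import *
q=down(yaw)
env.reach(S(.03,.265,.28),q); env.grip(.085)
env.movel(S(.03,.265,.132),velocity=.15,stop_force=10)
env.grip(.03,30); s=st()
env.movel(S(.03,.265,.25),velocity=.2)
env.movel(S(-.005,.003,.25),velocity=.2)
env.movel(S(-.005,.003,.09),velocity=.12,stop_force=12); st()
print(env.movel(S(-.005,.003,.075),velocity=.03,stop_force=6)); s=st(); print(inS(s["tcp_pos"]))
env.grip(.064); st()
env.movel(S(-.005,.003,.30),velocity=.2)
env.movel(S(-.02,.18,.36),velocity=.3); st()
o=look(3); im,d,P=o["top"]
hsv=cv2.cvtColor(im,cv2.COLOR_BGR2HSV); H,Sa=hsv[...,0],hsv[...,1]
m=big((H>105)&(H<130)&(Sa>80)&(P[...,2]<.125)&(P[...,2]>.09)&(P[...,0]>.4)&(P[...,1]<-.03)); r=rect("top",m,.105); print("case",r,inS(r[0]),np.median(P[m][:,2]))
cv2.imwrite("pics/crop3.png",cv2.resize(im[120:280,320:540],None,fx=3,fy=3))
for k in("tyre_lever","patch_tin","case"): 
    for n in("top","side"): print(k,n,[(inS(toW(n,a["at"])),round(a["score"],2)) for a in mark_of(k,n)[:1]])
E
```

```text
20.89 [0.6041 0.1277 0.1327] F [-1.31 -0.84  3.63] op 0.0453 q [ 0.22  0.6  -0.74  1.75  0.47  0.98 -0.76]
24.59 [ 0.5531 -0.1317  0.0908] F [ 0.47 -0.5  -1.17] op 0.0454 q [ 0.64  0.57 -0.67  1.9   0.47  0.84 -0.34]
True
25.02 [ 0.5526 -0.1318  0.0784] F [-1.13  0.42  4.16] op 0.0457 q [ 0.63  0.58 -0.66  1.9   0.48  0.82 -0.35]
[-0.0049  0.0029]
25.34 [ 0.5518 -0.1318  0.0778] F [-0.41  0.17  0.26] op 0.0641 q [ 0.63  0.59 -0.66  1.9   0.48  0.82 -0.35]
27.38 [0.5484 0.0444 0.359 ] F [ 0.01 -0.16  0.5 ] op 0.0639 q [ 0.52  0.28 -0.87  1.64  0.22  1.33 -0.45]
case (array([ 0.5476, -0.1423]), 41.9, 119.1, np.float64(-0.055)) [-0.0092 -0.0079] 0.10447265927746828
tyre_lever top [(array([-0.078 , -0.0026]), 0.78)]
tyre_lever side []
patch_tin top [(array([ 0.0812, -0.0068]), 0.78)]
patch_tin side []
case top [(array([-0.0108,  0.0073]), 0.96)]
case side []
```

View pics/crop3.png

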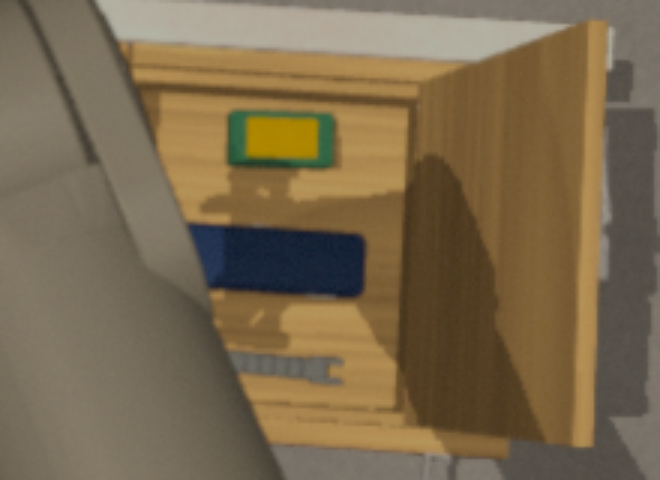

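The case lies parallel between tin (crop 280,138) and lever (285,368), with about 46 mm and 37 mm free. Before shutting the flap I check the latch angle offline for tongue clearance, and the IK for the flap push.

```bash
cat >> h.py <<'E'
def push(th,r=.185,x=-.065,g=0.0):   # tip's +y lower corner on the outer face
    p=np.array([-.104,TOP])+r*np.array([np.cos(th),np.sin(th)])+g*np.array([-np.sin(th),np.cos(th)]); return S(x,p[0]-.011,p[1])
E
python3 - <<'E'
from h import *
print("tongue tip",inS(plane("top",[[357,175]],.147)[0]),"knob",inS(plane("top",[[341,224.5]],.180)[0]),"pivot",inS(plane("top",[[349,197]],.15)[0]))
im=cv2.imread("pics/top0.png"); cv2.imwrite("pics/latch0.png",cv2.resize(im[160:240,310:390],None,fx=6,fy=6,interpolation=cv2.INTER_CUBIC))
for a in ((-.065,-.23,.42),(-.065,-.23,.315)): print(kinematics.inverse_kinematics(S(*a),down(yaw)))
for th in(1.5,1.,.5,0): print(np.round(push(th),3),kinematics.inverse_kinematics(push(th),down(yaw)))
E
```

```text
tongue tip [0.046  0.1154] knob [-0.058   0.1419] pivot [-0.0003  0.1289]
[ 1.1367786   0.33134213 -0.79712157  1.43314906  0.23596174  1.4752324
  0.28217895]
[ 1.13372103  0.38515705 -0.78395154  1.60090839  0.28122154  1.27256656
  0.24059248]
[ 0.486 -0.233  0.315] [ 0.99131627  0.26966738 -0.79289805  1.73540877  0.20339658  1.22134418
  0.08382289]
[ 0.491 -0.146  0.286] [ 0.86236855  0.24655366 -0.80940286  1.82975519  0.19504019  1.14713296
 -0.07522554]
[ 0.495 -0.084  0.219] [ 0.73054253  0.30584394 -0.81158943  1.93279543  0.2608002   1.01038203
 -0.26071548]
[ 0.497 -0.061  0.13 ] [ 0.61987512  0.42471658 -0.75792433  2.02148666  0.38963471  0.84159916
 -0.42133781]
```

View pics/latch0.png

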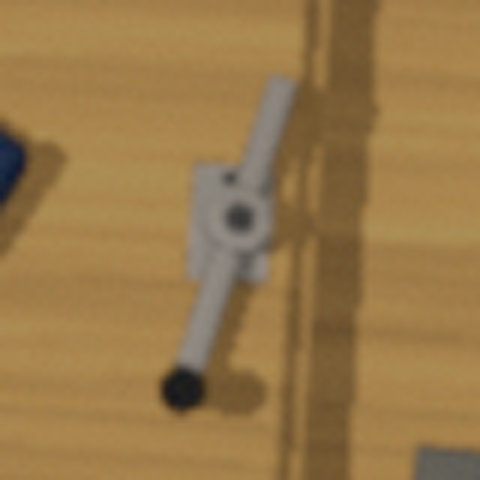

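Run:
```python
from h import *
q=down(yaw); X=-.075
env.grip(0.0)
env.movel(S(-.04,.10,.43),velocity=.3)
env.movel(S(X,-.215,.43),velocity=.3); env.movel(S(X,-.215,.315),velocity=.25); st()
for th in(1.5,1.35,1.2,1.05,.9,.75,.6,.45,.3,.15,.06):
    if env.movel(push(th,x=X),velocity=.15,stop_force=25): print("stop",th); st()
print(env.movel(push(0,x=X,g=-.006),velocity=.03,stop_force=12)); st()
env.movel(push(0,x=X,g=.06),velocity=.2); st()
o=look(4)
for n in o:
    im,d,P=o[n]; r=P[...,:2]-O; sx=r@ex; sy=r@ey; Z=P[...,2]
    k=(sx>-.11)&(sx<.11)&(sy>.06)&(sy<.105)&(Z>.06)&(Z<.15); k2=(abs(sx)<.1)&(sy>.16)&(sy<.3)&(Z<.15)&(Z>.1); k3=(abs(sx)<.11)&(sy>-.09)&(sy<-.03)&(Z<.15)&(Z>.06)
    print(n,[np.round(np.median(Z[j]),4) if j.any() else None for j in(k,k2,k3)])
    print([(inS(toW(n,a["at"])),round(a["score"],2)) for a in mark_of("latch_knob",n)[:2]],[(inS(toW(n,a["at"])),round(toW(n,a["at"])[2],4)) for a in mark_of("flap_edge",n)[:1]])
cv2.imwrite("pics/both4.png",np.hstack([cv2.resize(o["top"][0][140:280,290:540],None,fx=1.6,fy=2),cv2.resize(o["side"][0][120:380,210:420],None,fx=1.6,fy=1.6)[:280]]) if 0 else cv2.resize(o["side"][0][100:380,200:430],None,fx=2,fy=2))
```

```text
30.73 [ 0.47   -0.3442  0.3165] F [0.12 0.15 0.11] op -0.0002 q [ 1.04  0.32 -0.65  1.64  0.2   1.24  0.29]
True
35.33 [ 0.4876 -0.0607  0.13  ] F [-4.06 -0.46 10.58] op 0.0001 q [ 0.61  0.4  -0.73  2.04  0.37  0.83 -0.4 ]
35.78 [ 0.4869 -0.0607  0.1901] F [-0.67  0.18 -0.37] op -0.0003 q [ 0.66  0.32 -0.78  1.99  0.27  0.94 -0.32]
top [np.float64(0.1299), np.float64(0.1287), np.float64(0.1288)]
[(array([-0.0586,  0.1409]), 0.92)] [(array([0.003, 0.109]), np.float64(0.1295))]
side [np.float64(0.1313), np.float64(0.1311), np.float64(0.1306)]
[(array([-0.0591,  0.1482]), 0.62)] [(array([0.0042, 0.1063]), np.float64(0.1311))]
```

View pics/both4.png

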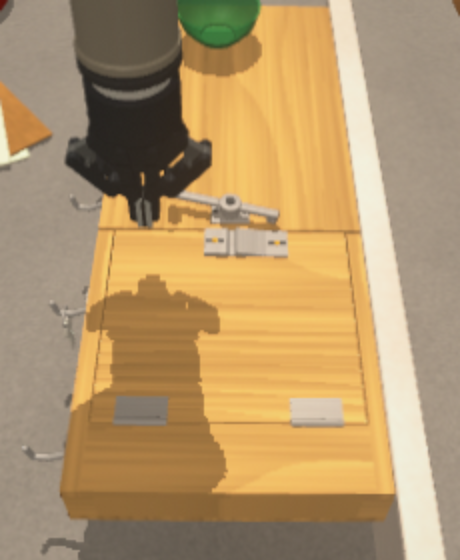

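The flap is shut flush, with its plane at 0.130 like the shelf top, and the latch is untouched with tongue clear of the strike plate (crop 245,243). Now I push the knob along its arc while watching the tangential force.

```bash
cat >> h.py <<'E'
def lat(a,d=.019,z=.156):
    u=np.array([-np.cos(a),np.sin(a)]);t=np.array([np.sin(a),np.cos(a)]); p=np.array([0,.128])+.062*u-d*t
    uw=u[0]*ex+u[1]*ey; return S(*p,z),down(np.arctan2(uw[1],uw[0])+np.pi),t[0]*ex+t[1]*ey
def Ft(a):
    t=lat(a)[2]; f=[]
    for _ in range(4): f.append(monitor.get_state()["force"][:2]); env.dwell(.015)
    f=np.mean(f,0); return round(float(-f@t),2)
def step(a,v=.06,sf=15):
    p,q,_=lat(a); h=env.movel(p,velocity=v,rot=q,stop_force=sf); return h,Ft(a)
E
python3 - <<'E'
from h import *
p,q,_=lat(.22,.035,.19); env.reach(p,q)
p,q,_=lat(.22,.035); env.movel(p,velocity=.1,stop_force=10); st(); print(Ft(.22))
L=[]
for a in(.2,.3,.45,.6,.75,.85,.95,1.05,1.12,1.18,1.22):
    h,f=step(a); L.append((a,h,f))
    if h or f>8: break
print(L); st()
E
```

```text
36.95 [ 0.4958 -0.024   0.1558] F [0.76 0.5  0.38] op 0.0002 q [ 0.53  0.37 -0.72  2.01  0.31  0.88 -0.65]
-0.46
[(0.2, False, 0.17), (0.3, False, 0.25), (0.45, False, 0.07), (0.6, False, -0.02), (0.75, False, 0.46), (0.85, False, -0.18), (0.95, False, 0.38), (1.05, False, -0.27), (1.12, False, 0.33), (1.18, False, 1.71), (1.22, False, 1.54)]
40.86 [0.5297 0.047  0.1561] F [-1.38  0.4   1.06] op -0.0004 q [ 0.22  0.38 -0.52  1.94  0.24  0.88 -1.71]
```

Run:
```python
from h import *
L=[];pk=0
for a in np.arange(1.25,1.90,.025):
    h,f=step(a,.04,12); L.append((round(float(a),3),h,f)); pk=max(pk,f)
    if h or (pk>2 and f<.35*pk and a>1.33) or f>9: break
print(L); st()
o=look(5)
for n in o: print([(inS(toW(n,a["at"])),round(a["score"],2)) for a in mark_of("latch_knob",n)[:2]])
```

```text
[(1.25, False, 1.71), (1.275, False, 2.37), (1.3, False, 3.01), (1.325, False, 2.58), (1.35, False, 3.02), (1.375, False, 3.44), (1.4, False, 3.28), (1.425, False, 3.47), (1.45, False, 3.51), (1.475, False, -0.06)]
44.02 [0.545  0.0536 0.1562] F [-0.6   0.06  0.26] op -0.0002 q [ 0.16  0.39 -0.46  1.91  0.22  0.88 -1.95]
[]
[(array([0.0012, 0.1934]), 0.68)]
```

The force rose to 3.5 N and fell to zero at 1.475 rad, so the knob has sprung over the crest. I back off and look.

Run:
```python
from h import *
p,q,_=lat(1.475,.06); env.movel(p,velocity=.15)
p[2]=.34; env.movel(p,velocity=.25); env.movel(S(-.1,.36,.34),velocity=.3); st()
o=look(6)
for n in o:
    im,d,P=o[n]
    k=[toW(n,a["at"]) for a in mark_of("latch_knob",n)[:1]]
    for w in k: v=inS(w)-[0,.128]; print(n,"knob",v,"angle",np.arctan2(v[1],-v[0]),w[2])
cv2.imwrite("pics/view6.png",np.hstack([cv2.resize(o["top"][0][160:240,290:390],None,fx=4,fy=4),cv2.resize(o["side"][0][160:260,250:375],None,fx=3.2,fy=3.2)]))
```

```text
46.28 [0.4798 0.2297 0.3387] F [ 0.18 -0.49  0.05] op 0.0003 q [-0.03  0.21 -0.62  1.72  0.13  1.26 -2.22]
top knob [-0.0007  0.0607] angle 1.5592647127669488 0.15766312388669163
side knob [-0.0022  0.0642] angle 1.5365418180667727 0.15991530272723545
```

View pics/view6.png

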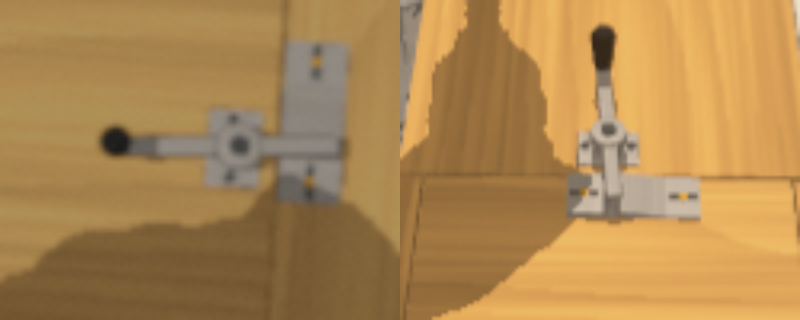

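The handle stands at about 1.55 rad, matching the notch 0.1 past the crest felt at about 1.46. Its tongue lies over the strike plate (left crop 320,147; right crop 613,190) and the robot is clear, so I hand the job in.

```bash
python3 -c "
from h import *
print(env.job_done())"
```

```text
the job is handed in; nothing more can be done
None
```

The case lies flat between the lever and the tin with about 46 and 37 mm free, the flap is shut flush, the latch sits in its notch (about 1.55 rad; peak 3.5 N) and the bowl was not touched; the job went in at about 46 s, though my first arm move accidentally knocked the flap half shut and I reopened it before placing the case.

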